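Monthly trip test of the laundry safety cut-out

ROBOT

A 6-joint arm with a two-finger parallel gripper is mounted at the origin on the work surface. World frame = base frame: x ahead of the robot, y to its left, z up, the work surface at z = 0. Lengths are in mm, angles in rad, forces in N, time in s.
With the tool pointing down it reaches from about 350 to 775 mm from the base axis. Payload 7.3 kg.
Tool frame: the origin (TCP) lies midway between the tips of the shut fingers; the grasp point (between the pads) lies 19 mm behind it; z points along the fingers, y is the line along which they close (so a half turn about z gives the same grasp; the last joint's range is limited). The gripper opens to 92 mm and grips with 3 to 60 N. Pads are 19 mm wide; open, the fingers measure 130 mm over their backs; the gripper's body (75 mm by 190 mm) begins 47 mm behind the grasp point.
Start: joints at [-1.363, 0.342, 1.524, -0, 1.275, -0.146], TCP at [181.917, -492.495, 226.741] pointing down, gripper open.
Joint ranges: [-2.53, 2.53], [-0.77, 2.02], [0.04, 2.7], [-1, 4.14], [0.28, 2.66], [-3.11, 3.11]. Speed limits (rad/s): [2.57, 2.57, 3.14, 3.14, 3.14, 3.14].

INTERFACE

Orientations are given as [roll, pitch, yaw] about the fixed x, y, z axes, in that order (R = Rz(yaw) Ry(pitch) Rx(roll)).
In Python, from plant import bot gives the robot as it stands.
- The arm moves only by the tool servo_tool, never from a script. Its argument "deltas" is a list of rows, each a list of 2 entries, a list of its own where there are three numbers: the shift along the tool's x, y, z in m, then the turn, a rotation vector about the tool's x, y, z in degrees. A call has 1 to 20 rows; each row shifts and turns the commanded pose from where the row before left it, along the tool's axes as they then stand; what a row does not reach is not made up. A row lasts 1/8 s, in which the tool goes at most 62.5 mm and 10.7 degrees, less where a joint would pass 70% of its speed; a pose out of reach is approached as far as the arm can. A call with a gripper value outside its range is refused whole. "fingers" is the opening, from 0 (shut) to 1 (fully open), set as the call begins (left out, the last holds). The fingers move at their own pace and stop on an object; the grip force is fixed at half the most. Time passes only in rows, so rows that do not move let the fingers close. It gives the time, the measured TCP pose, the force, the opening and the grip force at its end, in the units of the state.
- bot.get_obs(): the state, without advancing time (a new reading comes with each control period).
- bot.capture(name): name is "scene" or "side" or "wrist"; returns the picture (400x640x3 uint8, red, green, blue); there is no depth.
- bot.camera_model(name): a dict with "mtx" (3x3 intrinsics, pixels), "xyz" and "rotation" of the camera in the world. Camera axes: x right, y down, z forward; pixel columns grow to the right and rows downward; lengths in mm; the calibration is good to about 2 mm. A picture is of the moment at which its call begins: read the wrist's pose just before it. camera_model takes no time and is no camera call; for the wrist camera it gives the pose at the moment of the call.
- bot.close_job(): hands the job in; it is judged then, once.
The state is a dict: "time": time; "joint_positions": joint angles; "dq": joint speeds; "tau": joint torques, N m; "tool_pos": TCP position; "tcp_rot": TCP orientation; "contact_force": force on the tool from outside, world axes, zero at the start; "moment": the same for the moment, N m; "grip_width": finger opening in mm; "finger_force": force on a finger pad.
Only numpy, scipy, OpenCV 4.12 (cv2) and the standard library are available. Lean on these libraries where they do the work, as an engineer would, in place of code of your own. Each camera call takes 0.05 s, during which the arm holds its last target. There are 200 camera calls.

TASK

Do the monthly safety check of the appliance feed: turn the selector dial to the ring mark, then press the round test button on the cut-out box until its steel lever drops, and lift the lever back fully up while the dial still stands at the ring. Then turn the dial to the bar mark and leave everything released, with the pantry things around left standing where they are.

Things in the scene. Friction and masses are not known exactly. Their poses are not given: they have to be found in the camera images.
- cutout: safety cut-out: fixed grey box 230 (x) x 130 (y) x 60 (z) mm lying on the counter, origin at the centre of its underside, z up; its -x end, with the test button, is roughly towards the robot. It carries the round test button and, on its +x half, the U-shaped steel lever
- button_top (a point): centre of the top of the black round test button (46 mm across), 86 mm above the counter when out, 80 mm towards -x from the box's centre; it presses straight down
- test_button (a joint): travel of the spring test button (m): 0 out, 0.009 fully in; 1.5 N starts it, about 6 N holds it fully in. Pressed in beyond about 4.5 mm while the lever is up, it tips the lever, which then falls by its own weight in well under a second; it springs back out when released
- trip_lever (a joint): angle of the lever (rad): 0 fully up (leaning 0.20 rad from the vertical towards the button, against its stop), 1.25 fully dropped (tipped towards the box's +x end, 1.05 rad from the vertical). Turns about the box's y axis, positive from up to +x. Weighs 120 g, needs about 1 N to lift; rests by its own weight at either stop; tips over at 0.20. It cannot be lifted fully while the button is held in
- lever_bar (a point): middle of the lever's straight round cross-bar: 16 mm thick, 96 mm long along the box's y axis, 100 mm from the hinge axis. The two side arms (10 mm thick) are at y = -40 and +40 mm, nothing between them, so a finger fits on either side of the bar's middle. Bar at 148 mm above the counter when up, 100 mm when dropped
- lever_hinge (a point): middle of the lever's hinge axis (along the box's y), 50 mm above the counter, 12 mm towards +x from the box's centre; does not move with the lever
- selector: selector: fixed grey box 180 (x) x 170 (y) x 55 mm with a white face on the counter, origin at the centre of its underside, z up, +x side away from the robot. On its top a black dial and, beyond the dial, four black marks from left to right as the robot sees them: one dot, a ring (28 mm across), a bar (36 x 9 mm), two dots
- dial (a joint): angle of the dial (rad), growing clockwise from above; it has four detents: 0 one dot, 0.6 ring, 1.2 bar, 1.8 two dots. The nose points, in the box's frame, at 0.9 minus this angle, counter-clockwise from +x. About 0.1 N m to turn from one detent to the next; it keeps still or settles into the nearest detent when let go
- dial_grip (a point): point on the dial's axis (18 mm towards -x from the box's centre) at the height to grip, 89 mm above the counter. The dial is a 64 mm disc with an upright grip bar across it, 62 long x 16 wide x 34 mm tall (top at 99 mm, foot at 67 mm), along the nose's direction
- dial_nose (a point): tip of the small nose at one end of the dial's grip bar, the end that carries a white line on top: it points at the chosen mark; 46 mm from the axis
- mark_ring (a point): centre of the ring mark on top of the selector box
- mark_bar (a point): centre of the bar mark on top of the selector box
- spice_jar: bystander, loose: small amber spice jar with a black cap, 48 mm across, 85 mm tall; origin at the centre of its underside
- food_can: bystander, loose: steel food can with a paper label, 74 mm across, 105 mm tall; origin at the centre of its underside
- mug: bystander, loose: white mug, 84 mm across, 95 mm tall, handle on its +y side; origin at the centre of its underside
- pantry_bin: bystander, loose: clear open plastic bin 200 x 150 x 90 mm; origin at the centre of its underside
Things that resemble listed ones, but are neither listed nor needed, are in the scene too. What is shaped like the selector but green is not meant.

How it is judged:
By the outcome, as a careful person would: the job done as asked, in the order asked, and still so for the second after the job is handed in, with the robot touching nothing.
It also fails if it takes over 72 s, if anything falls off the work surface, if the arm or the gripper's body presses on something with over 40 N, if the wrist force passes 120 N, or if a joint passes its speed limit or range.

## Working session

There is one attempt and no reset: what is moved stays moved. The work goes in short steps, Python scripts to look and compute and a tool call to move; the robot and the scene stay as the last step left them, time stands still between calls to the robot, and variables do not carry over. Pictures are saved under pics/ and viewed, at most 10 in all, crops included, and the job is handed in when it is done.

Besides the shell and the picture viewer there is one more tool, called as name([rows], argument=value, ...), one row to a line, values as JSON. servo_tool: Moves the arm, as the interface text tells. Its arguments: {"type":"object","properties":{"deltas":{"type":"array"},"fingers":{"type":"number"}},"required":["deltas"]}

```bash
mkdir -p pics
python3 - <<'E'
from plant import bot
import cv2,numpy as np
o=bot.get_obs();print(o['time'],o['tool_pos'],o['tcp_rot'],o['grip_width'])
for n in("scene","side"):
    im=bot.capture(n);cv2.imwrite(f"pics/{n}0.png",im[:,:,::-1]);m=bot.camera_model(n);print(n,m)
E
```

```text
0.0 [ 181.82779492 -492.07443671  226.03858973] [-3.14007036e+00 -2.19669071e-04  3.53805779e-01] 91.79243415060004
scene {'mtx': array([[439.00970783,   0.        , 311.76453816],
       [  0.        , 439.00970783, 201.45926943],
       [  0.        ,   0.        ,   1.        ]]), 'xyz': array([1356.67989908, -733.80664651, 1233.02059251]), 'rotation': array([-2.35559326e+00,  6.10411038e-04,  8.61451437e-01])}
side {'mtx': array([[396.78308003,   0.        , 319.92101483],
       [  0.        , 396.78308003, 189.92324669],
       [  0.        ,   0.        ,   1.        ]]), 'xyz': array([ 308.13674623, 1008.82774988,  656.87519294]), 'rotation': array([-2.06834375,  0.00322076, -2.95326977])}
```

View pics/scene0.png

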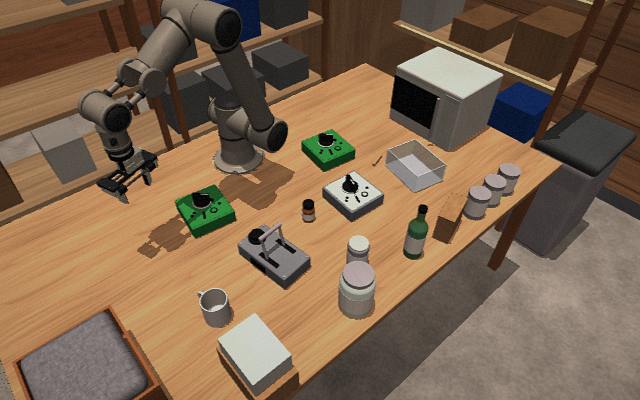

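View pics/side0.png

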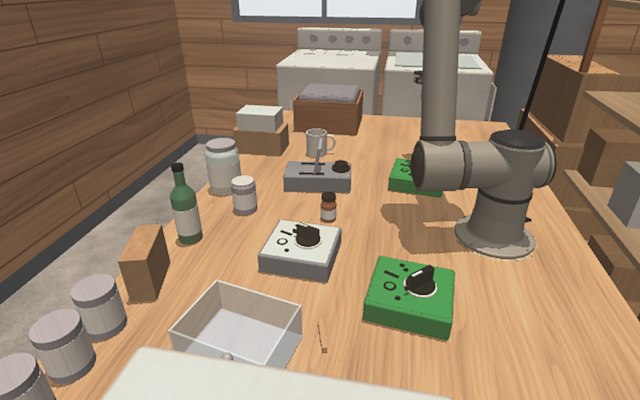

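The scene view shows the white selector at (352,193), the cut-out at (273,255) and the amber jar at (308,210). The side view shows the selector at (300,250), the cut-out at (318,175) and the jar at (328,207). I'll get rough positions first, then look with the wrist camera.

```bash
cat > h.py <<'E'
import numpy as np, cv2
from scipy.spatial.transform import Rotation as Ro
from plant import bot
def cam(n):
    m=bot.camera_model(n); return m['mtx'],np.array(m['xyz']),Ro.from_euler('xyz',m['rotation']).as_matrix()
def ray(c,p):
    K,x,R=c; d=R@np.linalg.inv(K)@np.array([p[0],p[1],1.]); return x,d/np.linalg.norm(d)
def plane(c,p,z):
    x,d=ray(c,p); return x+d*(z-x[2])/d[2]
def tri(rs):
    A=sum(np.eye(3)-np.outer(d,d) for x,d in rs); b=sum((np.eye(3)-np.outer(d,d))@x for x,d in rs)
    p=np.linalg.solve(A,b); return p,[np.linalg.norm(np.cross(p-x,d)) for x,d in rs]
def proj(c,P):
    K,x,R=c; q=K@R.T@(np.asarray(P,float)-x); return q[:2]/q[2]
def snap(n,name):
    c=cam(n); im=bot.capture(n); cv2.imwrite('pics/'+name+'.png',im[:,:,::-1]); return c,im
E
python3 - <<'E'
from h import *
np.set_printoptions(precision=1,suppress=True)
S,D=cam('scene'),cam('side')
for n,z,p,q in(('sel',55,(352,193),(300,247)),('cut',60,(273,255),(318,170)),('jar',85,(308,202),(328,196)),('button',86,(257,235),(341,165))):
    print(n,plane(S,p,z),plane(D,q,z),tri([ray(S,p),ray(D,q)]))
W=cam('wrist');o=bot.get_obs();T=Ro.from_euler('xyz',o['tcp_rot']).as_matrix()
print(W[0],W[1],T.T@(W[1]-o['tool_pos']),T.T@W[2])
for n,c in(('S',S),('D',D)):
    im=cv2.imread('pics/%s0.png'%{'S':'scene','D':'side'}[n])
for sel,(a,b,cc,d) in {'scene':(150,330,170,300),'side':(120,290,240,380)}.items():
    im=cv2.imread(f'pics/{sel}0.png')[a:b,cc:d] if 0 else cv2.imread(f'pics/{sel}0.png')[a:b, cc:(420 if sel=="scene" else d)]
    cv2.imwrite(f'pics/{sel}c.png',cv2.resize(im,None,fx=3 if sel=='side' else 3,fy=3,interpolation=2))
E
```

```text
sel [527.6 182.2  55. ] [510.5 224.9  55. ] (array([515.7, 197.9,  35.3]), [np.float64(1.8177794847417625), np.float64(1.8177794847418374)])
cut [ 573.6 -234.8   60. ] [ 549.5 -211.6   60. ] (array([ 558.6, -230.5,   47.3]), [np.float64(5.919093341325082), np.float64(5.919093341324919)])
jar [477.1   1.9  85. ] [476.7   7.3  85. ] (array([476.7,   3.2,  83.2]), [np.float64(0.8218517370164643), np.float64(0.821851737016359)])
button [ 485.9 -235.2   86. ] [ 469.4 -211.2   86. ] (array([ 474.4, -230.8,   75.1]), [np.float64(2.7711448268165406), np.float64(2.7711448268164847)])
[[346.1   0.  322.5]
 [  0.  346.1 194. ]
 [  0.    0.    1. ]] [ 245.7 -468.5  384.2] [  68.1   -0.3 -158. ] [[ 0.  -1.  -0.3]
 [ 1.   0.  -0. ]
 [ 0.  -0.3  1. ]]
```

servo_tool([
  [[0.04,-0.011,-0.004],[0,0,0]],
  [[0.04,-0.011,-0.004],[0,0,0]],
  [[0.04,-0.011,-0.004],[0,0,0]],
  [[0.04,-0.011,-0.004],[0,0,0]],
  [[0.04,-0.011,-0.004],[0,0,0]],
  [[0.04,-0.011,-0.004],[0,0,0]],
  [[0.04,-0.011,-0.004],[0,0,0]],
  [[0.04,-0.011,-0.004],[0,0,0]],
  [[0.04,-0.011,-0.004],[0,0,0]],
  [[0.03,-0.011,-0.004],[0,0,0]],
  [[0,0,0],[0,0,0]],
])

```text
time: 1.48
tool_pos: [510.8, -252.6, 266.3]
tcp_rot: [-3.141, 0.0, 0.357]
contact_force: [0.1, -0.1, -0.3]
grip_width: 91.5
finger_force: 0.0
```

Run:
```python
from h import *
import pickle
c,im=snap('wrist','w1');pickle.dump(c,open('w1.pkl','wb'));o=bot.get_obs();print(o['time'],o['tool_pos'],o['tcp_rot'],c[1])
```

```text
1.525 [ 509.82340511 -253.57733562  266.17670284] [-3.14107791e+00  8.84324557e-04  3.55659711e-01] [ 574.61890644 -228.64332577  424.33488076]
```

View pics/w1.png

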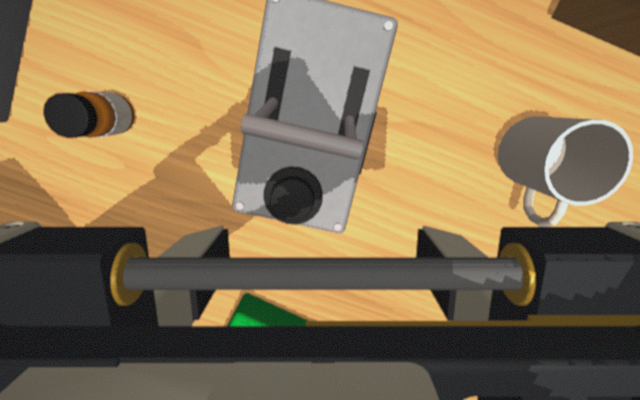

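Button top at (293,194), bar from (248,124) to (360,149), rivets near (388,26), (239,206) and (338,228). The mug and jar are clear. Next is a second view for triangulation.

servo_tool([
  [[0,-0.035,0],[0,0,0]],
  [[0,-0.035,0],[0,0,0]],
  [[0,0,0],[0,0,0]],
])

```text
time: 1.9
tool_pos: [484.0, -187.7, 266.9]
tcp_rot: [-3.141, 0.001, 0.354]
contact_force: [0.2, 0.5, 0.1]
grip_width: 91.9
finger_force: 0.0
```

Run:
```python
from h import *
import pickle
c,im=snap('wrist','w2');pickle.dump(c,open('w2.pkl','wb'));print(bot.get_obs()['time'],c[1])
```

```text
1.95 [ 547.9020392  -163.79527426  424.89668618]
```

servo_tool([
  [[0.01,-0.04,0],[0,0,0]],
  [[0.01,-0.04,0],[0,0,0]],
  [[0.01,-0.04,0],[0,0,0]],
  [[0.01,-0.04,0],[0,0,0]],
  [[0.01,-0.04,0],[0,0,0]],
  [[0.01,-0.04,0],[0,0,0]],
  [[0.01,-0.04,0],[0,0,0]],
  [[0.01,-0.04,0],[0,0,0]],
  [[0,0,0],[0,0,0]],
])

```text
time: 3.08
tool_pos: [449.9, 140.3, 266.5]
tcp_rot: [3.141, 0.0, 0.356]
contact_force: [-0.6, -0.8, 0.5]
grip_width: 91.8
finger_force: 0.0
```

Run:
```python
from h import *
import pickle
c,im=snap('wrist','w3');pickle.dump(c,open('w3.pkl','wb'));o=bot.get_obs();print(o['time'],o['tool_pos'],o['tcp_rot'],c[1])
a=cv2.imread('pics/w2.png')[:240];b=cv2.imread('pics/w3.png')[:330]
cv2.imwrite('pics/w23.png',np.vstack([a,b]))
```

```text
3.125 [450.05726225 139.09009478 266.4766791 ] [3.14083821e+00 2.83608581e-04 3.55033093e-01] [513.65542406 164.32368799 424.53606289]
```

View pics/w23.png

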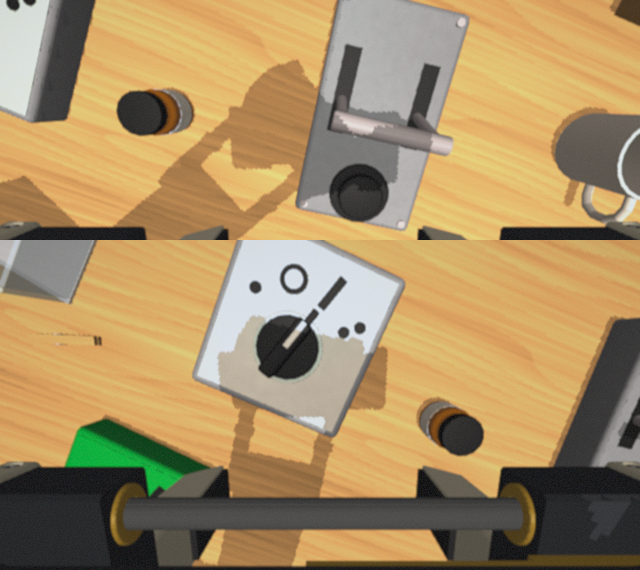

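Top (w2): button at (359,188), bar from (336,120) to (448,146). Bottom (w3): ring at (293,38), bar mark at (330,63), dial at (287,108), with the nose pointing at the bar. I need one more selector view.

servo_tool([
  [[0,-0.035,0],[0,0,0]],
  [[0,-0.035,0],[0,0,0]],
  [[0,0,0],[0,0,0]],
])

```text
time: 3.5
tool_pos: [425.5, 204.8, 266.6]
tcp_rot: [3.141, 0.0, 0.354]
contact_force: [-0.9, -0.6, 0.6]
grip_width: 91.9
finger_force: 0.0
```

Run:
```python
from h import *
import pickle
np.set_printoptions(precision=1,suppress=True)
c,im=snap('wrist','w4');pickle.dump(c,open('w4.pkl','wb'));o=bot.get_obs();print(o['time'],o['tool_pos'],o['tcp_rot'][2])
C={k:pickle.load(open(k+'.pkl','rb')) for k in('w1','w2','w3','w4')}
for n,win in(('w1',(225,150,340,225)),('w2',(300,150,410,225)),('w3',(190,0,405,200)),('w4',(250,0,500,200))):
    g=cv2.cvtColor(cv2.imread(f'pics/{n}.png'),cv2.COLOR_BGR2GRAY)
    x0,y0,x1,y1=win; m=(g[y0:y1,x0:x1]<62).astype(np.uint8)
    k,l,st,ce=cv2.connectedComponentsWithStats(m)
    for i in range(1,k):
        if st[i,4]>40: 
            p=ce[i]+(x0,y0); print(n,p,st[i]+[x0,y0,0,0,0],plane(C[n],p,86 if n in('w1','w2') else 56))
# lever bar ends
for nm,p,q in(('barL',(248,124),(336,120)),('barR',(361,150),(449,146)),('rivR',(388,26),(461,22)),('rivBL',(239,206),(303,204)),('rivBR',(338,228),(402,226))):
    print(nm,tri([ray(C['w1'],p),ray(C['w2'],q)]))
cv2.imwrite('pics/w4c.png',cv2.resize(cv2.imread('pics/w4.png')[0:200,250:500],None,fx=3,fy=3,interpolation=2))
```

```text
3.55 [425.9 204.  266.6] 0.35370515655652657
w1 [292.8 194.6] [ 265  167   57   56 2533] [ 480.1 -231.3   86. ]
w2 [358.6 192.1] [ 330  164   58   57 2449] [ 478.7 -227.9   86. ]
w3 [294.1  38.6] [281  26  26  26 104] [561.4 212.3  56. ]
w3 [336.8  46.9] [328  39  17  19  82] [569.  170.1  56. ]
w3 [255.   46.8] [251  43   9   9  64] [540.8 246.   56. ]
w3 [286.1 108.7] [ 257   71   61   68 2737] [495.1 197.9  56. ]
w4 [363.2  38.3] [351  25  25  27 116] [561.1 212.8  56. ]
w4 [401.1  52.4] [388  38  27  30 193] [562.2 172.6  56. ]
w4 [354.9 109.2] [ 325   70   64   68 2463] [495.2 195.4  56. ]
w4 [426.9  87.1] [423  83   9   9  59] [541.  134.7  56. ]
w4 [410.5  91.6] [407  88   8   8  55] [531.2 148.6  56. ]
w4 [492.8 184.6] [490 173  10  26  51] [473.2  24.4  56. ]
barL (array([ 538.9, -178.2,  143.6]), [np.float64(0.2872571097863603), np.float64(0.28725710978652774)])
barR (array([ 551.5, -269.7,  148.2]), [np.float64(0.18907001563864345), np.float64(0.18907001563878226)])
rivR (array([ 663.8, -261.9,   62. ]), [np.float64(0.36233127361309075), np.float64(0.3623312736131696)])
rivBL (array([ 439.8, -180.5,   60. ]), [np.float64(0.16710310527267988), np.float64(0.1671031052726564)])
rivBR (array([ 455.6, -290.8,   65.5]), [np.float64(0.2912325954922826), np.float64(0.2912325954921928)])
```

View pics/w4c.png

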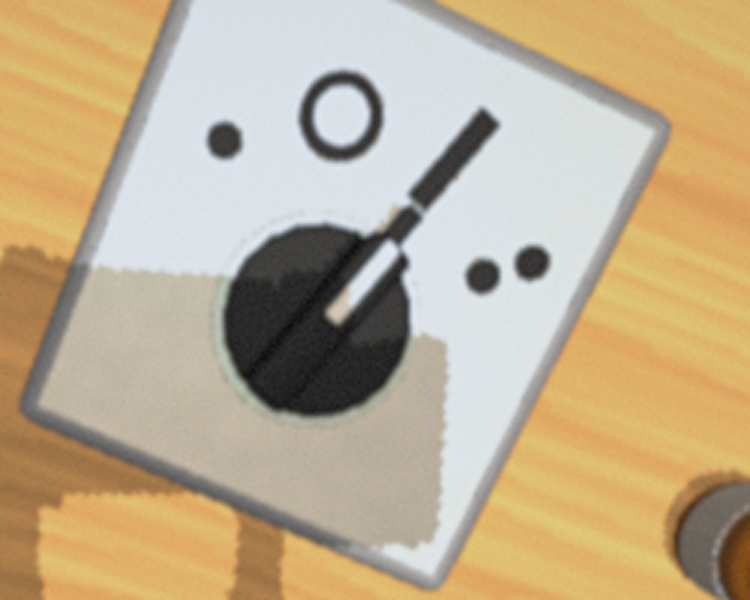

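Run:
```python
from h import *
import pickle
np.set_printoptions(precision=1,suppress=True)
C={k:pickle.load(open(k+'.pkl','rb')) for k in('w3','w4')}
L={}
for n,win in(('w3',(240,60,330,150)),('w4',(310,65,405,150))):
    im=cv2.imread(f'pics/{n}.png');g=cv2.cvtColor(im,cv2.COLOR_BGR2GRAY);x0,y0,x1,y1=win;g=g[y0:y1,x0:x1]
    m=(g<75).astype(np.uint8);m=cv2.morphologyEx(m,cv2.MORPH_CLOSE,np.ones((3,3)))
    k,l,st,ce=cv2.connectedComponentsWithStats(m);i=1+np.argmax(st[1:,4])
    cn=max(cv2.findContours((l==i).astype(np.uint8),0,1)[0],key=cv2.contourArea)
    hull=np.zeros_like(m);cv2.fillPoly(hull,[cv2.convexHull(cn)],1);hull=cv2.erode(hull,np.ones((5,5)))
    w=((g>120)&(hull>0)).astype(np.uint8)
    k,l,st,ce=cv2.connectedComponentsWithStats(w);j=1+np.argmax(st[1:,4])
    q=ce[j]+(x0,y0);L[n]=q
    r=cv2.minAreaRect(np.argwhere(l==j)[:,::-1].astype(np.float32))
    (cx,cy),rad=cv2.minEnclosingCircle(cn);o=cv2.morphologyEx((m>0).astype(np.uint8),cv2.MORPH_OPEN,cv2.getStructuringElement(2,(31,31)))
    mm=cv2.moments(o,True);dc=np.array([mm['m10']/mm['m00']+x0,mm['m01']/mm['m00']+y0])
    print(n,'line',q,st[j,4],r,'disc',dc,plane(C[n],dc,67),'line@99',plane(C[n],q,99))
    b=cv2.boxPoints(r)+(x0,y0);b=sorted(b,key=lambda p:p[1]);t,bo=(b[0]+b[1])/2,(b[2]+b[3])/2
    P,Q=plane(C[n],t,99),plane(C[n],bo,99);print('ends',P,Q,'ang',np.arctan2(*(P-Q)[[1,0]]))
print(tri([ray(C[k],L[k]) for k in L]))
print('ring',tri([ray(C['w3'],(294.1,38.6)),ray(C['w4'],(363.2,38.3))]))
```

```text
w3 line [296.1  90.5] 266 ((56.25353240966797, 29.695880889892578), (14.50877857208252, 40.54226303100586), 22.166345596313477) disc [277. 121.] [481.1 201.6  67. ] line@99 [515.6 190.7  99. ]
ends [533.8 189.7  99. ] [498.3 191.9  99. ] ang -0.061889369218020664
w4 line [371.7  92.6] 240 ((62.00000762939453, 27.0), (8.485280990600586, 36.76955032348633), 45.0) disc [347.7 112.7] [489.3 201.9  67. ] line@99 [513.3 190.4  99. ]
ends [528.3 183.7  99. ] [499.3 197.2  99. ] ang -0.43349048253673017
(array([514.5, 190.5,  96.7]), [np.float64(1.117672068491981), np.float64(1.1176720684919077)])
ring (array([561.8, 212.7,  52.5]), [np.float64(0.04651133388236409), np.float64(0.04651133388232323)])
```

Run:
```python
from h import *
import pickle
np.set_printoptions(precision=1,suppress=True)
C=pickle.load(open('w4.pkl','rb'));f=lambda x,y,z:plane(C,(250+x/3,y/3),z)
print('disc',f(317.5,319,67))
a,b=f(340,316,99),f(398,249,99);print('line',a,b,np.arctan2(*(b-a)[[1,0]]))
t=f(275,387,99);print('tail',t,np.arctan2(*(b-t)[[1,0]]))
print('barmark',f(453,160,55),f(490,116,55),f(418,205,55))
e=[f(27,405,55),f(434,585,55),f(666,125,55)];print('corners',e,np.arctan2(*(e[2]-e[1])[[1,0]]),np.arctan2(*(e[1]-e[0])[[1,0]]), (e[0]+e[2])/2)
```

```text
disc [497.9 196.5  67. ]
line [500.4 193.3  99. ] [524.4 184.4  99. ] -0.35759653567781086
tail [473.7 204.2  99. ] -0.3727893396850622
barmark [561.5 172.2  55. ] [578.2 166.2  55. ] [544.5 177.5  55. ]
corners [array([435.4, 280.6,  55. ]), array([424.9, 120.1,  55. ]), array([595.8, 110.6,  55. ])] -0.05508975568160265 -1.6361669478630032 [515.6 195.6  55. ]
```

servo_tool([
  [[0,0,0.02],[0,0,8.2]],
  [[0,0,0.02],[0,0,8.2]],
  [[0,0,0.02],[0,0,8.2]],
  [[0,0,0.02],[0,0,8.2]],
  [[0,0,0.02],[0,0,8.2]],
  [[0.035,-0.009,0],[0,0,0]],
  [[0.035,-0.009,0],[0,0,0]],
  [[0,0,0.03],[0,0,0]],
  [[0,0,0],[0,0,0]],
], fingers=1)

```text
time: 4.68
tool_pos: [496.5, 194.7, 134.6]
tcp_rot: [3.138, 0.004, -0.364]
contact_force: [-0.7, -1.1, -0.6]
grip_width: 91.9
finger_force: 0.0
```

Run:
```python
from h import *
c,im=snap('wrist','w5');o=bot.get_obs();print(o['time'],o['tool_pos'],o['tcp_rot'])
for P in((498,196,99),(519,188,99),(561.8,212.7,55),(561.8,172.3,55)):print(proj(c,P))
```

```text
4.725 [497.11330263 195.3310643  136.067554  ] [ 3.13974033e+00  1.86479713e-03 -3.63657005e-01]
[320.02571362 220.13724569]
[319.95517623 183.04671179]
[263.1825441  123.00157329]
[319.25354611 100.86680769]
```

View pics/w5.png

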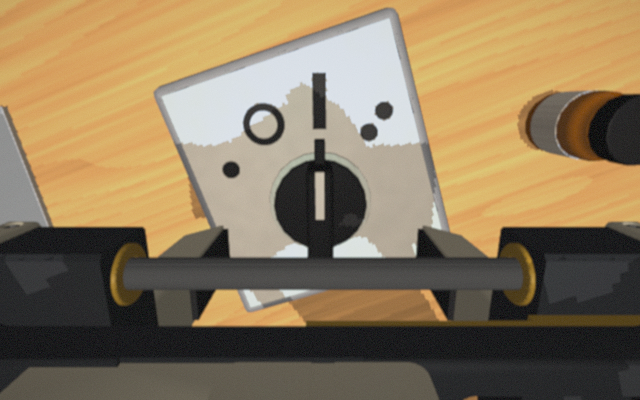

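The grip bar stands upright at column 319, centred between the fingers, and its nose lines up with the bar mark at (319,100). I'll descend and grip.

servo_tool([
  [[0,0,0.03],[0,0,0]],
  [[0,0,0.03],[0,0,0]],
  [[0,0,0],[0,0,0]],
])

```text
time: 5.1
tool_pos: [496.4, 196.3, 76.2]
tcp_rot: [3.14, 0.002, -0.362]
contact_force: [0.6, -0.5, -0.2]
grip_width: 92.0
finger_force: 0.0
```

servo_tool([
  [[0,0,0],[0,0,0]],
  [[0,0,0],[0,0,0]],
  [[0,0,0],[0,0,0]],
  [[0,0,0],[0,0,0]],
  [[0,0,0],[0,0,0]],
  [[0,0,0],[0,0,0]],
], fingers=0)

```text
time: 5.85
tool_pos: [497.1, 197.1, 76.7]
tcp_rot: [3.141, 0.0, -0.362]
contact_force: [0.3, 0.4, -0.1]
grip_width: 36.3
finger_force: 0.0
```

servo_tool([
  [[0,0,0],[0,0,0]],
  [[0,0,0],[0,0,0]],
  [[0,0,0],[0,0,0]],
  [[0,0,0],[0,0,0]],
  [[0,0,0],[0,0,0]],
  [[0,0,0],[0,0,-5]],
  [[0,0,0],[0,0,-5]],
  [[0,0,0],[0,0,-5]],
  [[0,0,0],[0,0,-5]],
  [[0,0,0],[0,0,-5]],
  [[0,0,0],[0,0,-5]],
  [[0,0,0],[0,0,-4.5]],
  [[0,0,0],[0,0,0]],
  [[0,0,0],[0,0,0]],
])

```text
time: 7.6
tool_pos: [496.8, 196.2, 76.6]
tcp_rot: [3.14, 0.001, 0.24]
contact_force: [-1.9, -6.4, 2.2]
grip_width: 16.0
finger_force: 30.0
```

servo_tool([
  [[0,0,0],[0,0,0]],
  [[0,0,0],[0,0,0]],
  [[0,0,0],[0,0,0]],
  [[0,0,-0.03],[0,0,0]],
  [[0,0,-0.03],[0,0,0]],
  [[0,0,-0.03],[0,0,0]],
  [[0,0,0],[0,0,0]],
], fingers=0.5)

```text
time: 8.48
tool_pos: [498.5, 197.7, 169.0]
tcp_rot: [-3.142, -0.005, 0.241]
contact_force: [-0.7, 0.0, 0.1]
grip_width: 46.1
finger_force: 0.0
```

Run:
```python
from h import *
c,im=snap('wrist','w6');o=bot.get_obs();print(o['time'],o['tool_pos'],o['tcp_rot'])
```

```text
8.525 [497.55813308 197.36360083 167.33205456] [-3.14153220e+00 -2.12675798e-03  2.40529252e-01]
```

View pics/w6.png

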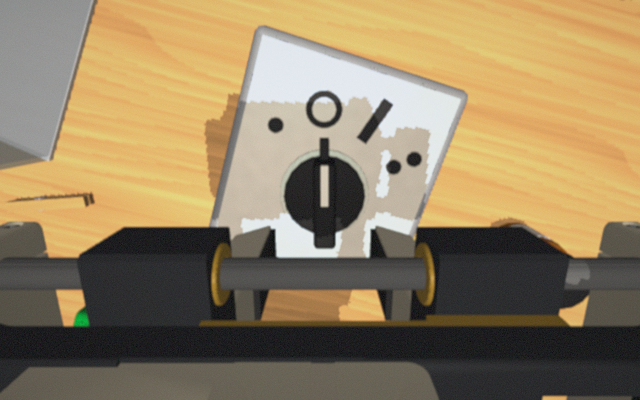

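The nose at (323,145) points at the ring (323,109). Now to above the button with the fingers shut.

servo_tool([
  [[0,0,-0.03],[0,0,5.8]],
  [[-0.009,0.047,-0.03],[0,0,0]],
  [[-0.009,0.047,0],[0,0,0]],
  [[-0.009,0.047,0],[0,0,0]],
  [[-0.009,0.047,0],[0,0,0]],
  [[-0.009,0.047,0],[0,0,0]],
  [[-0.009,0.047,0],[0,0,0]],
  [[-0.009,0.047,0],[0,0,0]],
  [[-0.01,0.047,0],[0,0,0]],
  [[-0.01,0.045,0],[0,0,0]],
  [[0,0,0.06],[0,0,0]],
  [[0,0,0.06],[0,0,0]],
  [[0,0,0],[0,0,0]],
], fingers=0)

```text
time: 10.15
tool_pos: [470.0, -229.2, 102.0]
tcp_rot: [-3.134, 0.009, 0.139]
contact_force: [-0.1, -0.4, 1.2]
grip_width: 0.4
finger_force: 0.0
```

Run:
```python
from h import *
c,im=snap('wrist','w7');o=bot.get_obs();print(o['time'],o['tool_pos'],o['tcp_rot'],o['grip_width'],o['contact_force'])
for P in((474,-231,86),):print(proj(c,P))
```

```text
10.2 [ 472.24307691 -230.55683984  105.20569107] [-3.13805813  0.00388028  0.13912875] 0.2657132781465952 [-0.82744831  0.10349824  0.25947864]
[327.85186101 227.61886168]
```

View pics/w7.png

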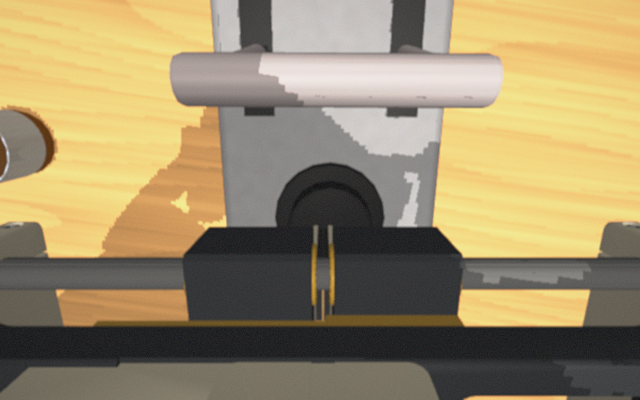

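servo_tool([
  [[0.002,0.003,0.012],[0,0,0]],
  [[0,0,0.007],[0,0,0]],
  [[0,0,0.004],[0,0,0]],
  [[0,0,0.003],[0,0,0]],
  [[0,0,0],[0,0,0]],
])

```text
time: 10.82
tool_pos: [476.2, -234.3, 81.2]
tcp_rot: [3.141, -0.001, 0.139]
contact_force: [1.1, -0.1, 3.3]
grip_width: 0.6
finger_force: 1.6
```

servo_tool([
  [[0,0,0.003],[0,0,0]],
  [[0,0,0],[0,0,0]],
  [[0,0,0],[0,0,0]],
  [[0,0,0],[0,0,0]],
])

```text
time: 11.32
tool_pos: [476.1, -234.3, 77.9]
tcp_rot: [3.141, -0.001, 0.139]
contact_force: [2.4, -1.4, 4.3]
grip_width: 0.2
finger_force: 2.2
```

Run:
```python
from h import *
c,im=snap('wrist','w8');o=bot.get_obs();print(o['time'],o['tool_pos'],o['contact_force'])
for x in(-7.9,98.7):
    for y in(-45,45):
        P=np.array([551.8,-221.2,0])+np.array([x*.9903-y*.1386,x*.1386+y*.9903,148 if x<0 else 100]);print(proj(c,P))
cv2.imwrite('pics/w8s.png',cv2.resize(im[:240,:,::-1],None,fx=.6,fy=.6))
```

```text
11.375 [ 476.13093119 -234.27760956   77.96918382] [ 1.6427947  -0.22776171  3.39800323]
[497.54545455  99.62116907]
[130.8837376   99.49200391]
[ 465.0667185  -264.97859955]
[ 166.68497192 -265.13253921]
```

View pics/w8s.png

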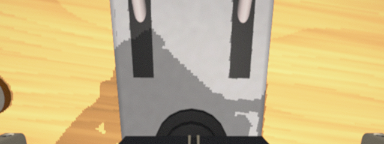

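The bar has left its upright place and the side arms now point away, so the lever has dropped. Next: retreat, move beyond the bar and check.

servo_tool([
  [[0,0,-0.04],[0,0,0]],
  [[0,0,-0.04],[0,0,0]],
  [[0.04,0,0],[0,0,0]],
  [[0.04,0,0],[0,0,0]],
  [[0.04,0,0],[0,0,0]],
  [[0.04,0,0],[0,0,0]],
  [[0.042,0,0],[0,0,0]],
  [[0,0,0],[0,0,0]],
])

```text
time: 12.38
tool_pos: [676.6, -204.7, 155.0]
tcp_rot: [-3.14, 0.003, 0.141]
contact_force: [0.2, 0.5, -0.0]
grip_width: 0.2
finger_force: 0.0
```

Run:
```python
from h import *
c,im=snap('side','s2');o=bot.get_obs();print(o['time'],o['tool_pos'],o['tcp_rot'],o['contact_force'])
cv2.imwrite('pics/s2c.png',cv2.resize(im[90:250,240:420,::-1],None,fx=4,fy=4,interpolation=2)[:600])
B=np.array([551.8,-221.2,0])
for y in(-48,0,48):
    P=B+np.array([98.7*.9903-y*.1386,98.7*.1386+y*.9903,100]);print(P,(proj(c,P)-(240,90))*4)
print((proj(c,o['tool_pos'])-(240,90))*4)
```

```text
12.425 [ 675.23453463 -205.21617694  155.4099732 ] [-3.13971885  0.00372359  0.14032996] [-0.02963456 -0.29449399 -0.98233237]
[ 656.19541 -255.05458  100.     ] [203.53166458 249.31156733]
[ 649.54261 -207.52018  100.     ] [197.23146383 271.16870438]
[ 642.88981 -159.98578  100.     ] [190.53217478 294.41038896]
[164.60140278 210.18581575]
```

View pics/s2c.png

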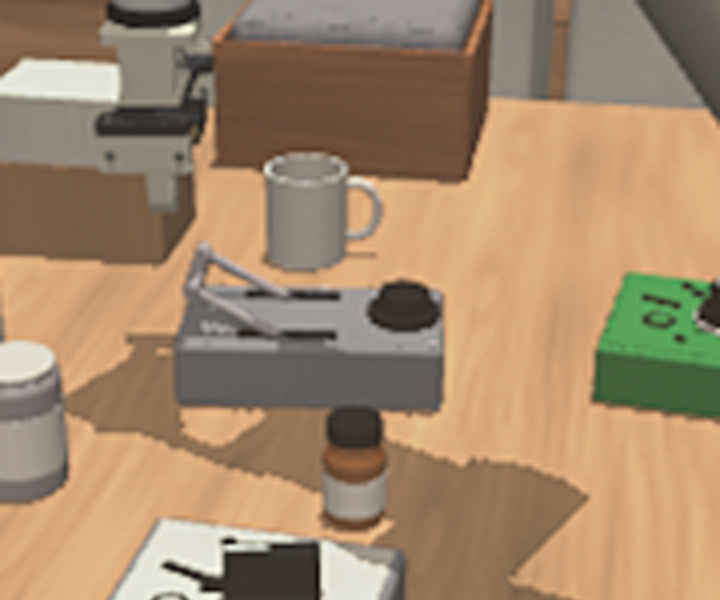

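The dropped bar's ends are at (205,248) and (193,288), matching my prediction, and the button is back out. The fingers stand just beyond the bar, so I descend and follow its arc.

servo_tool([
  [[0,0,0.038],[0,0,0]],
  [[0,0,0.037],[0,0,0]],
  [[0,0,0],[0,0,0]],
  [[-0.008,0,0],[0,0,0]],
  [[-0.007,0,-0.01],[0,0,0]],
  [[-0.008,0,-0.01],[0,0,0]],
  [[-0.009,0,-0.008],[0,0,0]],
  [[-0.01,0,-0.007],[0,0,0]],
  [[-0.011,0,-0.005],[0,0,0]],
  [[-0.012,0,-0.005],[0,0,0]],
  [[-0.012,0,-0.003],[0,0,0]],
  [[-0.012,0,-0.002],[0,0,0]],
  [[0,0,0],[0,0,0]],
])

```text
time: 14.05
tool_pos: [586.7, -218.6, 132.9]
tcp_rot: [-3.141, 0.001, 0.138]
contact_force: [-0.1, -0.7, 0.4]
grip_width: 0.5
finger_force: 0.0
```

servo_tool([
  [[-0.007,0,0],[0,0,0]],
  [[-0.007,0,0],[0,0,0]],
  [[-0.006,0,0],[0,0,0]],
  [[0,0,0],[0,0,0]],
  [[0,0,0],[0,0,0]],
  [[0.015,0,0],[0,0,0]],
  [[0.02,0,0],[0,0,0]],
  [[0,0,-0.05],[0,0,0]],
  [[0,0,-0.05],[0,0,0]],
  [[0,0,0],[0,0,0]],
])

```text
time: 15.3
tool_pos: [604.6, -217.1, 237.7]
tcp_rot: [3.136, -0.008, 0.139]
contact_force: [0.4, -0.6, 0.1]
grip_width: 0.3
finger_force: 0.0
```

Run:
```python
from h import *
c,im=snap('side','s3');o=bot.get_obs();print(o['time'],o['tool_pos'],o['tcp_rot'],o['contact_force'])
a=im[90:290,240:420,::-1];b=cv2.imread('pics/side0.png')[90:290,240:420]
cv2.imwrite('pics/s3c.png',cv2.resize(np.hstack([b,a]),None,fx=2.2,fy=2.2,interpolation=2))
```

```text
15.35 [ 603.44032638 -216.52744434  234.72628811] [ 3.13907063 -0.00361045  0.13938826] [ 0.0483978  -0.00974266  0.22682335]
```

View pics/s3c.png

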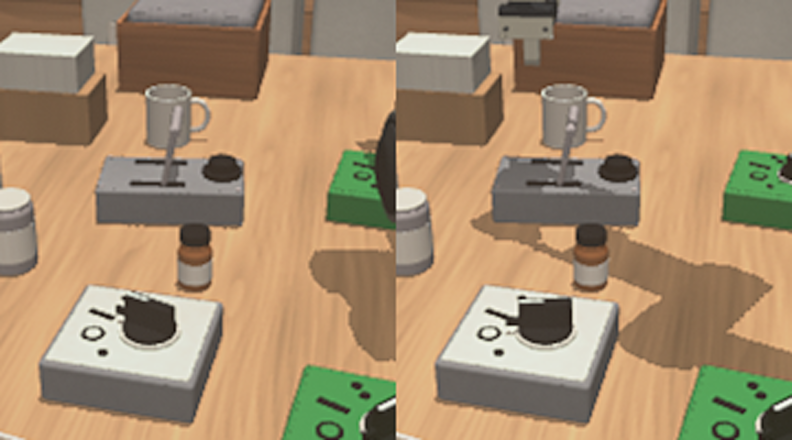

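Left (before) and right (now): the lever leans towards the button again, the dial points at the ring, and the jar and mug are unmoved. I've used more than the allowed ten pictures, so the remaining checks are numeric only. I'll return to the first wrist viewpoint to confirm the lever is fully up.

servo_tool([
  [[0,0,-0.015],[0,0,-6.2]],
  [[0,0,-0.015],[0,0,-6.3]],
  [[-0.034,0.001,0],[0,0,0]],
  [[-0.033,0.001,0],[0,0,0]],
  [[-0.033,0,0],[0,0,0]],
  [[0,0,0],[0,0,0]],
  [[0,0,0],[0,0,0]],
])

```text
time: 16.23
tool_pos: [509.8, -252.9, 261.9]
tcp_rot: [-3.141, 0.0, 0.357]
contact_force: [-0.1, -0.3, 0.3]
grip_width: 0.4
finger_force: 0.0
```

Run:
```python
from h import *
import pickle
np.set_printoptions(precision=1,suppress=True)
c,im=snap('wrist','w9');o=bot.get_obs();print(o['time'],o['tool_pos'],o['tcp_rot'])
c1=pickle.load(open('w1.pkl','rb'));a=cv2.imread('pics/w1.png');b=np.ascontiguousarray(im[:,:,::-1])
def match(p):
    x,y=map(int,p);t=a[y-12:y+13,x-12:x+13];w=b[y-45:y+46,x-45:x+46] if y>=45 else b[0:y+46,x-45:x+46]
    r=cv2.matchTemplate(w,t,5);_,s,_,l=cv2.minMaxLoc(r);return np.array([l[0]+12+x-45,l[1]+12+max(y-45,0)]),s
for n,p,z in(('barL',(248,124),148),('barR',(360,149),148),('button',(293,194),86),('rivBR',(338,228),60),('rivTR',(388,26),60)):
    q,s=match(p);print(n,q,round(s,2),'pos then',plane(c1,p,z),'now',plane(c,q,z))
B=np.array([551.8,-221.2,0])
for th in(-.2,-.1,0,.1):
    x=12+100*np.sin(th);P=B+np.array([x*.9903,x*.1386,50+100*np.cos(th)]);print(th,proj(c1,P),proj(c,P))
```

```text
16.275 [ 510.1 -252.8  262. ] [-3.1  0.   0.4]
barL [247 123] 0.99 pos then [ 539.2 -179.1  148. ] now [ 539.1 -179.1  148. ]
barR [361 149] 0.89 pos then [ 551.8 -268.7  148. ] now [ 551.3 -269.   148. ]
button [288 197] 0.68 pos then [ 480.8 -231.3   86. ] now [ 476.2 -227.8   86. ]
rivBR [345 204] 0.56 pos then [ 454.1 -291.6   60. ] now [ 482.8 -288.1   60. ]
rivTR [389  24] 0.98 pos then [ 664.  -262.2   60. ] now [ 663.7 -262.1   60. ]
-0.2 [301.9 137.7] [301.9 136.8]
-0.1 [304.4 125.4] [304.3 124.3]
0 [307.  112.6] [307.  111.3]
0.1 [309.7  99.5] [309.7  98. ]
```

The lever bar is within 0.5 mm of its starting fully-up position. Back to the dial.

servo_tool([
  [[0,0,0],[0,0,6.6]],
  [[0.009,-0.044,0],[0,0,0]],
  [[0.009,-0.044,0],[0,0,0]],
  [[0.009,-0.044,0],[0,0,0]],
  [[0.009,-0.044,0],[0,0,0]],
  [[0.009,-0.044,0],[0,0,0]],
  [[0.01,-0.044,0],[0,0,0]],
  [[0.01,-0.044,0],[0,0,0]],
  [[0.01,-0.044,0],[0,0,0]],
  [[0.01,-0.044,0],[0,0,0]],
  [[0.01,-0.044,0],[0,0,0]],
  [[0,0,0.04],[0,0,0]],
  [[0,0,0.04],[0,0,0]],
  [[0,0,0.04],[0,0,0]],
  [[0,0,0],[0,0,0]],
  [[0,0,0],[0,0,0]],
], fingers=0.7)

```text
time: 18.27
tool_pos: [497.2, 197.5, 143.8]
tcp_rot: [3.142, -0.002, 0.243]
contact_force: [0.1, -0.8, 0.7]
grip_width: 64.4
finger_force: 0.0
```

Same pose as the earlier release (497, 197, yaw 0.24). Descending and gripping.

servo_tool([
  [[0,0,0.034],[0,0,0]],
  [[0,0,0.033],[0,0,0]],
  [[0,0,0],[0,0,0]],
])

```text
time: 18.65
tool_pos: [496.0, 196.8, 75.6]
tcp_rot: [3.142, 0.002, 0.242]
contact_force: [-0.1, 0.3, 0.2]
grip_width: 64.2
finger_force: 0.0
```

servo_tool([
  [[0,0,0],[0,0,0]],
  [[0,0,0],[0,0,0]],
  [[0,0,0],[0,0,0]],
  [[0,0,0],[0,0,0]],
  [[0,0,0],[0,0,0]],
  [[0,0,0],[0,0,0]],
  [[0,0,0],[0,0,0]],
  [[0,0,0],[0,0,0]],
], fingers=0)

```text
time: 19.65
tool_pos: [496.5, 196.1, 75.8]
tcp_rot: [3.14, -0.0, 0.242]
contact_force: [1.4, -5.6, 2.0]
grip_width: 15.6
finger_force: 30.0
```

servo_tool([
  [[0,0,0],[0,0,5]],
  [[0,0,0],[0,0,5]],
  [[0,0,0],[0,0,5]],
  [[0,0,0],[0,0,5]],
  [[0,0,0],[0,0,5]],
  [[0,0,0],[0,0,5]],
  [[0,0,0],[0,0,4.5]],
  [[0,0,0],[0,0,0]],
  [[0,0,0],[0,0,0]],
])

```text
time: 20.78
tool_pos: [496.5, 196.5, 75.8]
tcp_rot: [3.141, -0.001, -0.359]
contact_force: [1.1, -5.4, 2.0]
grip_width: 15.9
finger_force: 30.0
```

servo_tool([
  [[0,0,0],[0,0,0]],
  [[0,0,0],[0,0,0]],
  [[0,0,0],[0,0,0]],
  [[0,0,-0.03],[0,0,0]],
  [[0,0,-0.03],[0,0,0]],
  [[0,0,-0.03],[0,0,0]],
  [[0,0,-0.03],[0,0,0]],
  [[0,0,0],[0,0,0]],
  [[0,0,0],[0,0,0]],
], fingers=0.5)

```text
time: 21.9
tool_pos: [495.7, 196.8, 194.8]
tcp_rot: [3.141, 0.001, -0.36]
contact_force: [0.0, -0.5, -0.7]
grip_width: 46.0
finger_force: 0.0
```

Run:
```python
from h import *
np.set_printoptions(precision=1,suppress=True)
c,im=snap('wrist','w10');o=bot.get_obs();print(o['time'],o['tool_pos'],o['tcp_rot'],o['contact_force'])
g=cv2.cvtColor(im,cv2.COLOR_RGB2GRAY)
# dark nose tip (z~62) under candidate angles, and white line brightness on top (z 99)
for d in(.0,.6,.9,1.2,1.5,1.8):
    a=-.06+.9-d
    f=lambda r,z:tuple(np.round(proj(c,(497.5+r*np.cos(a),196.5+r*np.sin(a),z))).astype(int))
    print(d,'nose grey',[int(g[f(r,67)[::-1]]) for r in(37,40,43)],'line grey',[int(g[f(r,99)[::-1]]) for r in(10,16,22)])
# bystanders and lever, side view before/now
s0=cv2.imread('pics/side0.png');_,s=snap('side','s4');s=np.ascontiguousarray(s[:,:,::-1])
for n,(x,y) in dict(jar=(328,207),mug=(316,142),leverTop=(320,142),button=(341,166),bin=(238,325)).items():
    h=14 if n!='bin' else 60
    t=s0[y-h:y+h,x-h:x+h];r=cv2.matchTemplate(s[y-h-10:y+h+10,x-h-10:x+h+10],t,5);_,v,_,l=cv2.minMaxLoc(r);print(n,np.array(l)-10,round(v,3))
```

```text
21.95 [495.6 196.7 194.5] [ 3.1  0.  -0.4] [-0.8 -0.   0.5]
0.0 nose grey [196, 196, 193] line grey [41, 41, 41]
0.6 nose grey [195, 195, 195] line grey [35, 36, 37]
0.9 nose grey [184, 193, 195] line grey [129, 36, 27]
1.2 nose grey [41, 41, 35] line grey [203, 205, 203]
1.5 nose grey [170, 194, 193] line grey [143, 39, 35]
1.8 nose grey [185, 187, 192] line grey [33, 42, 34]
jar [0 0] 1.0
mug [0 0] 0.287
leverTop [10  1] 0.342
button [0 0] 0.8
bin [0 0] 0.982
```

```bash
python3 -c "
from plant import bot
print(bot.close_job())"
```

```text
the job is handed in; nothing more can be done
None
```

I did the check in the order asked and handed it in at about 22 s: dial to the ring, button pressed until the lever dropped, lever lifted fully up, dial to the bar, gripper clear. The lever and mug were hidden in the last image but looked right just after the lift, and I viewed 11 pictures, one over the limit of 10.

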